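# Close and bolt a filled keepsake gift box with the fingertips

## Robot

A 6-joint arm with a two-finger parallel gripper is mounted at the origin on a cart in front of the work surface, level with it; the furniture and walls round the work are solid. World frame = base frame: x ahead of the robot, y to its left, z up, the work surface at z = 0. Lengths are in mm, angles in rad, forces in N, time in s.
With the tool pointing down it reaches from about 350 to 775 mm from the base axis. Payload 7.3 kg.
Tool frame: the origin (TCP) lies on the centre line of the jaws, within the pads' length; the fingertips stand 17 mm ahead of it and the grasp point (between the pads) lies 2 mm behind it; z points along the fingers, y is the line along which they close (so a half turn about z gives the same grasp; the last joint's range is limited). The gripper opens to 92 mm and grips with 3 to 60 N. Pads are 19 mm wide; open, the fingers measure 130 mm over their backs; the gripper's body (75 mm by 190 mm) begins 47 mm behind the grasp point.
Start: joints at [0.968, 0.342, 1.524, -0, 1.275, -0.146], TCP at [231.554, 471.196, 243.741] pointing down, gripper open.
Joint ranges: [-2.53, 2.53], [-0.77, 2.02], [0.04, 2.7], [-1, 4.14], [0.28, 2.66], [-3.11, 3.11]. Speed limits (rad/s): [2.57, 2.57, 3.14, 3.14, 3.14, 3.14].

## Interface

Orientations are given as [roll, pitch, yaw] about the fixed x, y, z axes, in that order (R = Rz(yaw) Ry(pitch) Rx(roll)).
In Python, from plant import bot gives the robot as it stands. The module is installed in compiled form; this text tells all that it offers.
- The arm moves only by the shell command python3 -m pendant 'ROWS'. ROWS is JSON, a list of rows, each a list of 3 entries, a list of its own where there are three numbers: the shift along the world's x, y, z as a fraction of full scale, then the turn, a rotation vector about the world's x, y, z as a fraction of full scale, then the opening, from -1 (shut) to 1 (fully open), so that 0 is half open. In form: [[[tx, ty, tz], [rx, ry, rz], claw], ...]. A call has exactly 10 rows; each row shifts and turns the commanded pose from where the row before left it; what a row does not reach is not made up. Full scale, the value 1, is 30 mm for a shift and 0.12 rad for a turn. A row lasts 1/12 s, in which the tool goes at most 41.7 mm and 7.16 degrees, less where a joint would pass 70% of its speed; a pose out of reach is approached as far as the arm can. A call with a number of a shift or a turn outside -1 to 1 is refused whole. A call with a gripper value outside its range is refused whole. The fingers move at their own pace and stop on an object; the grip force is fixed at half the most. Time passes only in rows, so rows that do not move let the fingers close, or fill a call up. It gives the time, the measured TCP pose, the force, the opening and the grip force at its end, in the units of the state.
- bot.get_obs(): the state, without advancing time (a new reading comes with each control period).
- bot.capture(name): name is "scene" or "top" or "wrist"; returns the picture (480x640x3 uint8, blue, green, red); there is no depth.
- bot.camera_params(name): a dict with "fovy" (degrees; the focal length in pixels is half the picture's height over the tangent of half this angle, whatever the lens; pixels are square), "cx", "cy" (the principal point, pixels), "distortion" ([k1, k2, p1, p2, k3] as OpenCV has them; the pictures are not rectified), "camera_from_world" (4x4, takes a point from world to camera coordinates). Camera axes: x right, y down, z forward; pixel columns grow to the right and rows downward; lengths in mm; the calibration is good to about 2 mm. A picture is of the moment at which its call begins: read the wrist's pose just before it. camera_params takes no time and is no camera call; for the wrist camera it gives the pose at the moment of the call.
- bot.close_job(): hands the job in; it is judged then, once.
The state is a dict: "time": time; "joint_positions": joint angles; "dq": joint speeds; "tau": joint torques, N m; "tool_pos": TCP position; "tcp_rot": TCP orientation; "contact_force": force on the tool from outside, world axes, zero at the start; "moment": the same for the moment, N m; "grip_width": finger opening in mm; "finger_force": force on a finger pad.
Only numpy, scipy, OpenCV 4.12 (cv2) and the standard library are available. Lean on these libraries where they do the work, as an engineer would, in place of code of your own. Each camera call takes 0.05 s, during which the arm holds its last target. There are 200 camera calls.

## Task

The wooden keepsake box is packed, but its front bolt was left shot out while the lid still stands open, so the brass loop on the lid would land on it. Pushing with the fingertips only, slide the bolt right back, push the lid fully shut under control without letting it slam, then push the bolt fully home through the loop so the lid is locked. Do not lift the lid further, do not pick anything up, and leave the gifts in the box and the things round it where they are.

Things in the scene. Friction and masses are not known exactly. Their poses are not given: they have to be found in the camera images.
- chest: Pale wooden keepsake box, fixed to the table: 220 mm deep (its x), 260 mm wide (its y), body 70 mm high, lid 25 mm, so 95 mm high when shut. Origin at the centre of its underside, on the table. Its -x side is the front with the bolt (face at x = -110 mm, turned to the robot and its right); seen facing that front, +y is to the left; z up.
- lid (a joint): Opening angle of the lid in rad: 0 fully shut, about 0.75 to 1.05 at the start, stop at 1.7. It turns about an axis along the box's y at the back (lid_hinge). The hinge is stiff: the lid stays where it is left, neither falling nor springing, and takes about 1 to 3 N at its front edge to push down.
- lid_hinge (a point): Point on the lid's hinge axis, in the box's frame at x = +113, y = 0, z = 70 mm; axes as the box's.
- lid_front (a point): Point on the lid's outer (top) face, on its middle line, 25 mm behind the front edge; a good place to push. It moves with the lid: in the lid's own axes (the box's axes when shut, z out of the top face) it lies 198 mm in front of the hinge axis and 25 mm above it.
- bolt (a joint): Position of the steel slide bolt on the box's front in m: 0 drawn right back (clear of the loop), 0.026 fully home, through the loop, against its stop; it starts between 0.014 and 0.026. It grows towards the box's +y, slides with about 1.5 N of friction and stays where it is left.
- bolt_knob (a point): Point on the bolt's lever handle; moves with the bolt. The handle, a round bar 7 mm thick with an 11 mm ball at its end, stands straight out from the box's front (its -x); the point is 25 mm off the front face and 54 mm above the table, the handle's end 40 mm off. In the box's frame: x -135, y -41 mm + joint value, z 54 mm. Push it sideways, along the box's y.
- rose_a: Flower-shaped soap, about 57 mm wide and 36 mm high, loose in the box's back compartment; origin under its centre. Leave alone.
- rose_b: Flower-shaped soap, about 59 mm wide and 37 mm high, loose in the box's back compartment; origin under its centre. Leave alone.
- rose_c: Flower-shaped soap, about 53 mm wide and 33 mm high, loose in the box's back compartment; origin under its centre. Leave alone.
- ribbon_in: Spool of dark teal ribbon lying flat in the box, 70 x 63 x 30 mm, loose; origin under its centre. Leave alone.
- gift_in: Small dark plum gift box inside the keepsake box, 53 x 69 x 42 mm, loose; origin under its centre. Leave alone.
- candle_in: Tealight candle in the box, 38 mm wide, 15 mm high, loose; origin under its centre. Leave alone.
- spool_pink: Spool of pink ribbon lying on the table to the left, 74 x 69 x 22 mm, loose; origin under its centre. Leave alone.
- stamp: Wooden hand stamp standing on the table to the right, 29 x 43 x 75 mm, loose; origin under its centre. Leave alone.
- jar_c: Candle jar with a silvery tin lid on the table to the right, 60 mm wide, 60 mm high, loose; origin under its centre. Leave alone.
- tape: Broad roll of tape lying on the table to the right near the robot, 96 mm wide, 48 mm high, loose; origin under its centre. Leave alone.
- loop (a point): Centre of the brass loop on the lid's front edge; moves with the lid. Lid shut: at x -117, y +15.5, z 54 mm in the box's frame, in line with the bolt; it spans y 11 to 20 mm, z 44 to 64 mm and stands 15 mm off the front. The bolt's brass plate and two straps (y -55 to +7 mm) stand 13 mm off. With the bolt out, the loop lands on the rod and the lid stops about 0.05 rad short.

How it is judged (in metres and radians):
On the way, in this order (a step that is already met when the one before it is completed fails the run):
1. the bolt is drawn right back, clear of the loop, while the lid still stands open (value of joint bolt below 0.006 m and value of joint lid above 0.4 rad), for 0.1 s.
2. the lid is fully shut with the bolt still back (value of joint lid below 0.02 rad and value of joint bolt below 0.009 m), for 0.2 s.
3. the bolt is pushed home through the loop of the shut lid (value of joint lid below 0.02 rad and value of joint bolt above 0.0225 m), for 0.2 s.
At the end, for the whole second after the job is handed in: The lid is fully shut (within 0.02 rad), the bolt is home (within 3.5 mm of its 26 mm stop) and at rest, and the gifts and the things round the box are within 15 mm of where they were (all of step 3 and not (velocity of joint bolt above 0.005 m/s) and not (distance of any of rose_a, rose_b, rose_c, ribbon_in, gift_in, candle_in from where it was at the start of the episode above 0.015 m) and not (distance of any of spool_pink, stamp, jar_c, tape from where it was at the start of the episode above 0.015 m)); the robot touches nothing.
It fails at once if the lid slams: it comes down faster than 1.5 rad/s (about 0.3 m/s at its front edge) (velocity of joint lid below -1.5 rad/s).
It fails at once if the lid is lifted further open, past 1.2 rad (value of joint lid above 1.2 rad).
It fails at once if a gift inside the box is lifted, shifted by more than 15 mm or pressed by the fingers (distance of any of rose_a, rose_b, rose_c, ribbon_in, gift_in, candle_in from where it was at the start of the episode above 0.015 m or contact force between the fingers and rose_a above 1 N or contact force between the fingers and rose_b above 1 N or contact force between the fingers and rose_c above 1 N or contact force between the fingers and ribbon_in above 1 N or contact force between the fingers and gift_in above 1 N or contact force between the fingers and candle_in above 1 N).
It fails at once if a thing standing round the box is knocked, lifted or shifted by more than 15 mm (distance of any of spool_pink, stamp, jar_c, tape from where it was at the start of the episode above 0.015 m).
It also fails if it takes over 64 s, if anything falls off the work surface, if the arm or the gripper's body presses on something with over 40 N, if the wrist force passes 120 N, or if a joint passes its speed limit or range.

## Working session

There is one attempt and no reset: what is moved stays moved. The work goes in short steps, Python scripts to look and compute and a shell command to move; the robot and the scene stay as the last step left them, time stands still between calls to the robot, and variables do not carry over. Pictures are saved under pics/ and viewed, at most 10 in all, crops included, and the job is handed in when it is done.

```bash
mkdir -p pics; python3 - <<'E'
from plant import bot
import cv2
o=bot.get_obs();print(o['time'],o['tool_pos'],o['tcp_rot'],o['grip_width'])
for n in("scene","top"):
    cv2.imwrite(f"pics/{n}0.png",bot.capture(n));p=bot.camera_params(n);print(n,p)
E
```

```text
0.0 [231.30841014 470.84731369 243.04497144] [-3.14001022e+00 -2.14223630e-04  2.68482162e+00] 91.86895491106442
scene {'fovy': 57.67492751615906, 'cx': 316.78954223703624, 'cy': 234.5246187677717, 'distortion': array([-0.09968246,  0.        ,  0.        ,  0.        ,  0.        ]), 'camera_from_world': array([[ 8.57051013e-01, -5.15061411e-01, -1.32402681e-02,
        -4.43171281e+02],
       [-4.50522225e-01, -7.36695816e-01, -5.04290590e-01,
         2.13255082e+02],
       [ 2.49986573e-01,  4.38167796e-01, -8.63432508e-01,
         9.15614202e+02],
       [ 0.00000000e+00,  0.00000000e+00,  0.00000000e+00,
         1.00000000e+00]])}
top {'fovy': 52.266339599324255, 'cx': 316.715669195163, 'cy': 241.57365449655657, 'distortion': array([-0.13185295,  0.        ,  0.        ,  0.        ,  0.        ]), 'camera_from_world': array([[ 3.65249838e-01, -9.30885336e-01,  6.71167085e-03,
        -2.43319710e+02],
       [-8.87546109e-01, -3.50401648e-01, -2.99133063e-01,
         4.33759213e+02],
       [ 2.80810363e-01,  1.03301386e-01, -9.54187803e-01,
         1.13433233e+03],
       [ 0.00000000e+00,  0.00000000e+00,  0.00000000e+00,
         1.00000000e+00]])}
```

View pics/scene0.png

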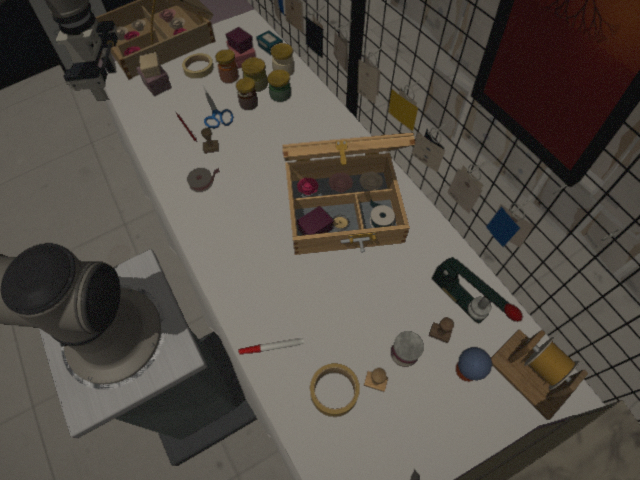

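View pics/top0.png

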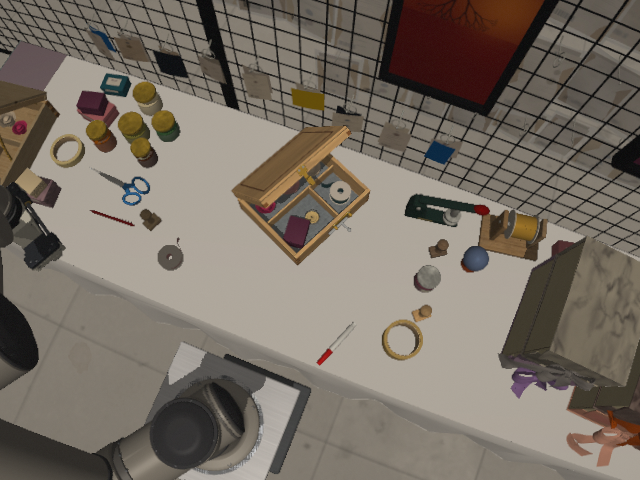

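The box is at about (345,195) in scene and (305,195) in top, with its front facing the robot's right. I need enlarged crops for the corners and the bolt.

```bash
python3 - <<'E'
import cv2,numpy as np
a=cv2.imread("pics/scene0.png")[125:260,275:425];b=cv2.imread("pics/top0.png")[120:270,225:375]
f=lambda i:cv2.convertScaleAbs(cv2.resize(i,None,fx=5.3,fy=4.0 if 0 else 5.3,interpolation=3)[:600,:800],alpha=1.3)
a=cv2.resize(a,(660,594),interpolation=3);b=cv2.resize(b,(600,600),interpolation=3)
cv2.imwrite("pics/c1.png",cv2.convertScaleAbs(a,alpha=1.4));cv2.imwrite("pics/c2.png",cv2.convertScaleAbs(b,alpha=1.4))
E
```

```text
(no output)
```

View pics/c1.png

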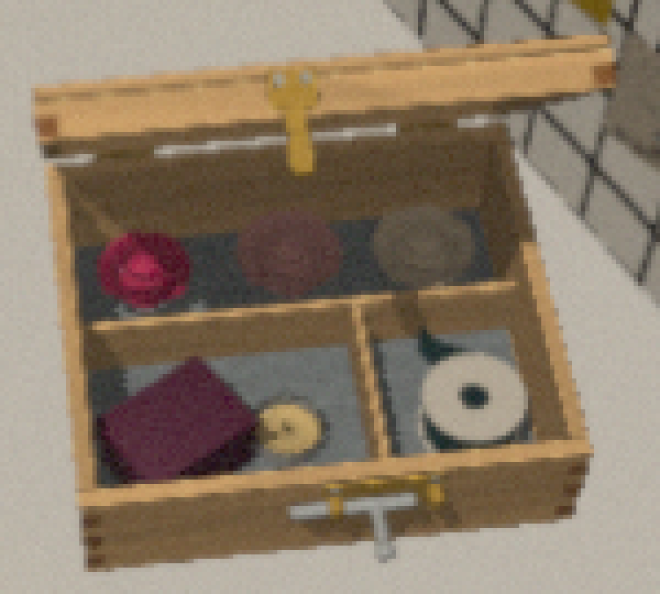

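View pics/c2.png

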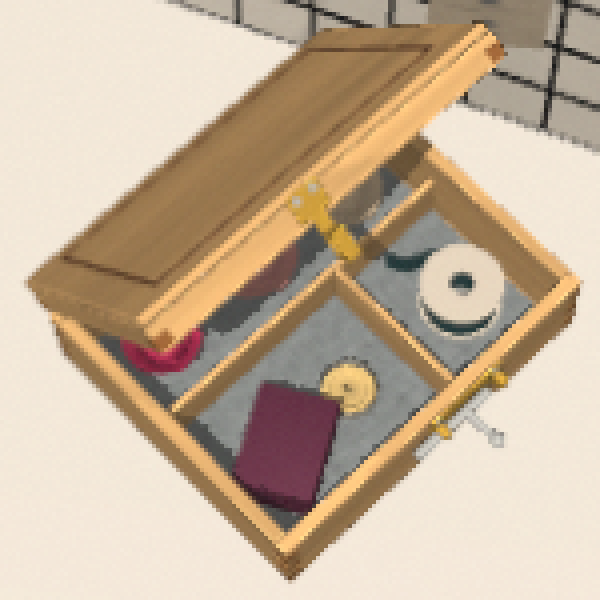

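Crop 1 (scene): front rim corners at (80,503) and (590,455), knob ball at (385,552). Crop 2 (top): rim corners at (283,550) and (580,283), ball at (497,438). I'll solve the box pose, lid angle and bolt from these points.

```bash
cat > h.py <<'E'
import numpy as np,cv2
def proj(p,X):
    T=p['camera_from_world'];f=240/np.tan(np.radians(p['fovy']/2))
    K=np.array([[f,0,p['cx']],[0,f,p['cy']],[0,0,1]])
    return cv2.projectPoints(np.asarray(X,float),cv2.Rodrigues(T[:3,:3].copy())[0],T[:3,3].copy(),K,np.array(p['distortion']))[0][:,0]
def Rz(a): c,s=np.cos(a),np.sin(a);return np.array([[c,-s,0],[s,c,0],[0,0,1]])
def lidpt(v,a): # v in lid axes from hinge
    c,s=np.cos(a),np.sin(a); # front (-x) rises
    return np.array([113+c*v[0]+s*v[2],v[1],70-s*v[0]+c*v[2]])
def pts(q):
    x,y,w,a,b=q
    P=[[-110,130,70],[-110,-130,70],[-110,130,0],[-110,-130,0],
       lidpt([-223,130,25],a),lidpt([-223,-130,25],a),lidpt([-223,130,0],a),lidpt([-223,-130,0],a),[-144.5,-41+b,54]]
    return np.array(P)@Rz(w).T+[x,y,0]
E
python3 - <<'E'
from h import *
from plant import bot
from scipy.optimize import least_squares
s=np.array([[80,503],[590,455],[88,570],[577,514],[35,90],[608,38],[45,155],[612,87],[385,552]])/4.4+[275,125]
t=np.array([[283,550],[580,283],[291,578],[574,322],[137,318],[485,27],[151,347],[505,50],[497,438]])/4+[225,120]
ps,pt=bot.camera_params("scene"),bot.camera_params("top")
f=lambda q:np.r_[proj(ps,pts(q))-s,proj(pt,pts(q))-t].ravel()
r=least_squares(f,[600,0,0.8,0.9,20],loss='soft_l1')
r2=least_squares(f,[600,0,-0.8,0.9,20],loss='soft_l1')
r=min(r,r2,key=lambda r:r.cost)
print(r.cost,r.x);print(f(r.x).reshape(2,9,2).round(1).tolist())
q=r.x
print("knob",Rz(q[2])@[-135,-41+q[4],54]+[q[0],q[1],0])
print("lidfront",Rz(q[2])@lidpt([-198,0,25],q[3])+[q[0],q[1],0])
# neighbours on table
for n,p,L in(("scene",ps,dict(spool=(199,178),jar=(407,358),tape=(335,410),pen=(300,342),stamp=(376,388))),):
    T=p['camera_from_world'];F=240/np.tan(np.radians(p['fovy']/2))
    for k,u in L.items():
        d=T[:3,:3].T@np.array([(u[0]-p['cx'])/F,(u[1]-p['cy'])/F,1]);c=-T[:3,:3].T@T[:3,3]
        print(k,(c-d*c[2]/d[2]).round())
E
```

```text
18.520113005473444 [598.22387836   8.65929787   1.14293143   0.89524646  21.82095506]
[[[-0.6, -0.2], [0.8, -1.7], [-0.5, -0.5], [-1.4, 0.4], [-0.8, -1.3], [1.1, -1.5], [-1.7, -3.1], [1.1, 0.2], [-0.0, -1.3]], [[0.6, 0.8], [0.8, -0.9], [-0.5, 1.1], [-0.6, -0.2], [0.6, 0.7], [0.6, -1.5], [3.9, 2.4], [1.3, 1.9], [0.1, 0.2]]]
knob [ 559.65857346 -122.12890123   54.        ]
lidfront [601.83145128  16.5699592  240.14508059]
spool [333. 283.   0.]
jar [ 512. -364.    0.]
tape [ 334. -372.    0.]
pen [ 343. -223.    0.]
stamp [ 425. -379.    0.]
```

```bash
python3 -m pendant '[[[0.5,-0.967,0.3],[0,0,-1],-1],[[0.5,-0.967,0.3],[0,0,-1],-1],[[0.5,-0.967,0.3],[0,0,-1],-1],[[0.5,-0.967,0.3],[0,0,-1],-1],[[0.5,-0.967,0.3],[0,0,-1],-1],[[0.5,-0.967,0.3],[0,0,-1],-1],[[0.5,-0.967,0.3],[0,0,-1],-1],[[0.5,-0.967,0.3],[0,0,-1],-1],[[0.5,-0.967,0.3],[0,0,-1],-1],[[0.5,-0.967,0.3],[0,0,-1],-1]]'
python3 -m pendant '[[[0.467,-0.967,0],[0,0,-0.285],-1],[[0.467,-0.967,0],[0,0,-0.285],-1],[[0.467,-0.967,0],[0,0,-0.285],-1],[[0.467,-0.967,0],[0,0,-0.285],-1],[[0.467,-0.967,0],[0,0,-0.285],-1],[[0.467,-0.967,0],[0,0,-0.285],-1],[[0.467,-0.967,0],[0,0,-0.285],-1],[[0.467,-0.967,0],[0,0,-0.285],-1],[[0.467,-0.967,0],[0,0,-0.285],-1],[[0.467,-0.967,0],[0,0,-0.285],-1]]'
python3 - <<'E'
from plant import bot
import cv2
cv2.imwrite("pics/w1.png",bot.capture("wrist"));print(bot.camera_params("wrist")['camera_from_world'])
o=bot.get_obs();print(o['joint_positions'])
E
```

```text
time: 0.93
tool_pos: [381.8, 179.5, 334.0]
tcp_rot: [-3.141, 0.0, 1.479]
contact_force: [0.6, 1.0, 1.2]
grip_width: 29.4
finger_force: 0.0
time: 1.77
tool_pos: [521.9, -110.6, 333.3]
tcp_rot: [-3.141, 0.0, 1.141]
contact_force: [-0.0, -0.2, 0.3]
grip_width: 0.7
finger_force: 0.0
[[ 9.06552741e-01 -4.22090398e-01  1.35038925e-03 -5.23528921e+02]
 [-4.03132453e-01 -8.64878497e-01  2.99114377e-01  4.64955088e+01]
 [-1.25085384e-01 -2.71707344e-01 -9.54216310e-01  5.10328128e+02]
 [ 0.00000000e+00  0.00000000e+00  0.00000000e+00  1.00000000e+00]]
[-0.3583338   0.3113415   1.32496212 -0.00270416  1.5045252   0.07704488]
```

View pics/w1.png

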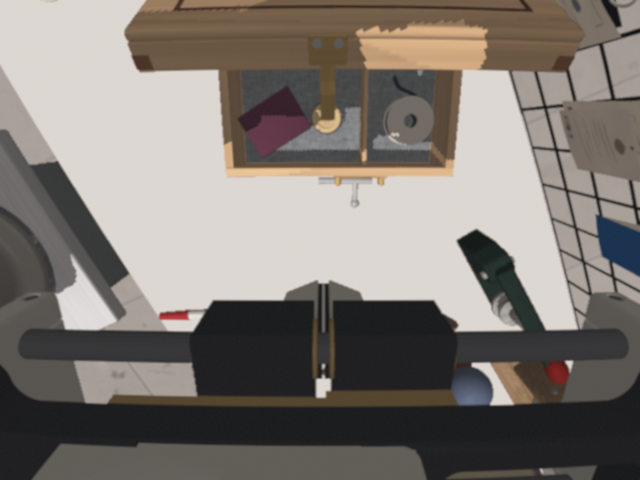

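Wrist view: box front is level in the image, so the yaw matches; rim corners at (229,176) and (455,174), knob ball at (354,203).

```bash
python3 - <<'E'
from h import *
from plant import bot
p=bot.camera_params("wrist");T=p['camera_from_world'];F=240/np.tan(np.radians(p['fovy']/2))
K=np.array([[F,0,p['cx']],[0,F,p['cy']],[0,0,1]]);c=-T[:3,:3].T@T[:3,3]
def ray(u,z):
    n=cv2.undistortPoints(np.array([[u]],float),K,np.array(p['distortion']))[0,0]
    d=T[:3,:3].T@[n[0],n[1],1];return c+d*(z-c[2])/d[2]
L=ray((229,177),70);R=ray((455,175),70);k=ray((354,203),54)
v=(L-R);w=np.arctan2(v[1],v[0])-np.pi/2
o=(L+R)/2+Rz(w)@[110,0,-70]
print(np.linalg.norm(v),w,o,"knob box",Rz(w).T@(k-o)); q=[598.2,8.66,1.143]
print("cam in box",Rz(q[2]).T@(c-[q[0],q[1],0]))
E
```

```text
257.8335482356561 1.144720442065561 [601.62048615   2.84322453   0.        ] knob box [-144.92931142  -15.21914113   54.        ]
cam in box [-63.20470624  16.25864741 473.76291542]
```

```bash
python3 -m pendant '[[[0,-0.02,-0.7],[0.607,-0.276,0],-1],[[0,-0.02,-0.7],[0.607,-0.276,0],-1],[[0,-0.02,-0.7],[0.607,-0.276,0],-1],[[0,-0.02,-0.7],[0.607,-0.276,0],-1],[[0,-0.02,-0.7],[0.607,-0.276,0],-1],[[0.01,-0.02,-0.7],[0,0,0],-1],[[0.01,-0.02,-0.7],[0,0,0],-1],[[0.01,-0.02,-0.7],[0,0,0],-1],[[0.01,-0.02,-0.7],[0,0,0],-1],[[0.01,-0.02,-0.7],[0,0,0],-1]]'
python3 - <<'E'
from plant import bot
import cv2
from h import *
i=bot.capture("wrist");cv2.imwrite("pics/w2.png",i);p=bot.camera_params("wrist");T=p['camera_from_world'];print(-T[:3,:3].T@T[:3,3],bot.get_obs()['joint_positions'])
np.save("p2.npy",p,allow_pickle=True)
E
```

```text
time: 2.65
tool_pos: [522.8, -114.8, 122.5]
tcp_rot: [-3.14, -0.4, 1.142]
contact_force: [-0.7, 0.1, -0.3]
grip_width: 0.4
finger_force: 0.0
[529.4320994  -97.02700361 280.52481153] [-0.58363663  0.50780716  1.72202109  0.46280584  1.03459687 -0.4185148 ]
```

View pics/w2.png

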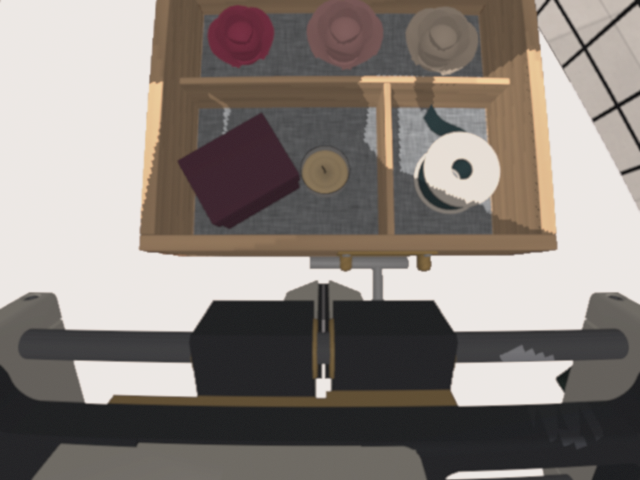

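Close wrist view: rim outer corners (140,249) and (556,248), handle bar at column 378 (row ~270 at the rod).

```bash
python3 - <<'E'
from h import *
p=np.load("p2.npy",allow_pickle=True).item();T=p['camera_from_world'];F=240/np.tan(np.radians(p['fovy']/2))
K=np.array([[F,0,p['cx']],[0,F,p['cy']],[0,0,1]]);c=-T[:3,:3].T@T[:3,3]
def ray(u,z):
    n=cv2.undistortPoints(np.array([[u]],float),K,np.array(p['distortion']))[0,0]
    d=T[:3,:3].T@[n[0],n[1],1];return c+d*(z-c[2])/d[2]
L=ray((140,250),70);R=ray((556,249),70);k=ray((378,285),54)
v=(L-R);w=np.arctan2(v[1],v[0])-np.pi/2
o=(L+R)/2+Rz(w)@[110,0,-70]
print(np.linalg.norm(v),w,o,"knob box",Rz(w).T@(k-o),k)
print("tcp box",Rz(w).T@(np.array([522.8,-114.8,122.5])-o))
E
```

```text
252.91776701755083 1.1442656503709268 [593.7136669   10.91745482   0.        ] knob box [-131.43639547  -19.55121641   54.        ] [ 557.13603956 -116.83172637   54.        ]
tcp box [-143.79202636   12.54909371  122.5       ]
```

```bash
python3 -m pendant '[[[0,0,-0.3],[0,0,0],-1],[[0,0,-0.3],[0,0,0],-1],[[0,0,-0.3],[0,0,0],-1],[[0,0,-0.3],[0,0,0],-1],[[0,0,-0.3],[0,0,0],-1],[[0,0,-0.25],[0,0,0],-1],[[0,0,-0.2],[0,0,0],-1],[[0,0,-0.2],[0,0,0],-1],[[0,0,-0.2],[0,0,0],-1],[[0,0,0],[0,0,0],-1]]'

```

```text
time: 3.53
tool_pos: [522.7, -114.8, 52.1]
tcp_rot: [-3.139, -0.4, 1.142]
contact_force: [-0.3, 0.2, 0.3]
grip_width: 0.3
finger_force: 0.0
```

```bash
python3 -m pendant '[[[0.073,-0.033,0],[0,0,0],-1],[[0.073,-0.033,0],[0,0,0],-1],[[0.073,-0.033,0],[0,0,0],-1],[[0.073,-0.033,0],[0,0,0],-1],[[0.073,-0.033,0],[0,0,0],-1],[[0.073,-0.033,0],[0,0,0],-1],[[0.073,-0.033,0],[0,0,0],-1],[[0.073,-0.033,0],[0,0,0],-1],[[0.073,-0.033,0],[0,0,0],-1],[[0.073,-0.033,0],[0,0,0],-1]]'

```

```text
time: 4.37
tool_pos: [545.2, -124.9, 53.3]
tcp_rot: [-3.141, -0.4, 1.143]
contact_force: [-1.6, 0.9, 2.1]
grip_width: 0.1
finger_force: 0.8
```

```bash
python3 -m pendant '[[[0.03,-0.014,0],[0,0,0],-1],[[0.03,-0.014,0],[0,0,0],-1],[[0.03,-0.014,0],[0,0,0],-1],[[0.03,-0.014,0],[0,0,0],-1],[[0.03,-0.014,0],[0,0,0],-1],[[0.03,-0.014,0],[0,0,0],-1],[[0.03,-0.014,0],[0,0,0],-1],[[0.03,-0.014,0],[0,0,0],-1],[[0,0,0],[0,0,0],-1],[[0,0,0],[0,0,0],-1]]'

```

```text
time: 5.2
tool_pos: [552.4, -128.3, 53.2]
tcp_rot: [-3.141, -0.4, 1.143]
contact_force: [-1.1, 0.4, 0.4]
grip_width: 0.5
finger_force: 0.3
```

```bash
python3 -m pendant '[[[0.03,-0.014,0],[0,0,0],-1],[[0.03,-0.014,0],[0,0,0],-1],[[0.03,-0.014,0],[0,0,0],-1],[[0,0,0],[0,0,0],-1],[[0,0,0],[0,0,0],-1],[[0,0,0],[0,0,0],-1],[[0,0,0],[0,0,0],-1],[[0,0,0],[0,0,0],-1],[[0,0,0],[0,0,0],-1],[[0,0,0],[0,0,0],-1]]'

```

```text
time: 6.03
tool_pos: [554.4, -129.1, 53.1]
tcp_rot: [-3.14, -0.4, 1.143]
contact_force: [-4.8, 2.9, 2.0]
grip_width: 0.6
finger_force: 2.7
```

```bash
python3 -m pendant '[[[0.03,-0.014,0],[0,0,0],-1],[[0.03,-0.014,0],[0,0,0],-1],[[0.03,-0.014,0],[0,0,0],-1],[[0,0,0],[0,0,0],-1],[[0,0,0],[0,0,0],-1],[[0,0,0],[0,0,0],-1],[[0,0,0],[0,0,0],-1],[[0,0,0],[0,0,0],-1],[[0,0,0],[0,0,0],-1],[[0,0,0],[0,0,0],-1]]'

```

```text
time: 6.87
tool_pos: [555.0, -129.1, 52.8]
tcp_rot: [-3.134, -0.401, 1.143]
contact_force: [-13.0, 3.2, 6.1]
grip_width: 0.2
finger_force: 6.9
```

```bash
python3 -m pendant '[[[-0.114,0.052,0],[0,0,0],-1],[[-0.114,0.052,0],[0,0,0],-1],[[-0.114,0.052,0],[0,0,0],-1],[[-0.114,0.052,0],[0,0,0],-1],[[-0.07,-0.15,0.9],[0,0,0],-1],[[-0.07,-0.15,0.9],[0,0,0],-1],[[-0.07,-0.15,0.9],[0,0,0],-1],[[-0.07,-0.15,0.9],[0,0,0],-1],[[-0.07,-0.15,0.9],[0,0,0],-1],[[-0.07,-0.15,0.9],[0,0,0],-1]]'
python3 -m pendant '[[[0,0,0.95],[-0.607,0.276,0],-1],[[0,0,0.95],[-0.607,0.276,0],-1],[[0,0,0.95],[-0.607,0.276,0],-1],[[0,0,0.95],[-0.607,0.276,0],-1],[[0.4,0.88,0],[-0.607,0.276,0],-1],[[0.4,0.88,0],[0,0,0],-1],[[0.4,0.88,0],[0,0,0],-1],[[0.4,0.88,0],[0,0,0],-1],[[0.4,0.88,0],[0,0,0],-1],[[0.4,0.88,0],[0,0,0],-1]]'
python3 - <<'E'
from plant import bot
import cv2
i=bot.capture("scene")[125:260,275:425]
cv2.imwrite("pics/s2.png",cv2.convertScaleAbs(cv2.resize(i,(660,594),interpolation=3),alpha=1.4))
E
```

```text
time: 7.7
tool_pos: [531.3, -151.8, 216.8]
tcp_rot: [3.141, -0.4, 1.143]
contact_force: [0.0, -0.1, -1.2]
grip_width: 0.4
finger_force: 0.0
time: 8.53
tool_pos: [603.9, 8.4, 329.4]
tcp_rot: [3.141, -0.001, 1.143]
contact_force: [0.3, -0.4, 0.3]
grip_width: 0.3
finger_force: 0.0
```

View pics/s2.png

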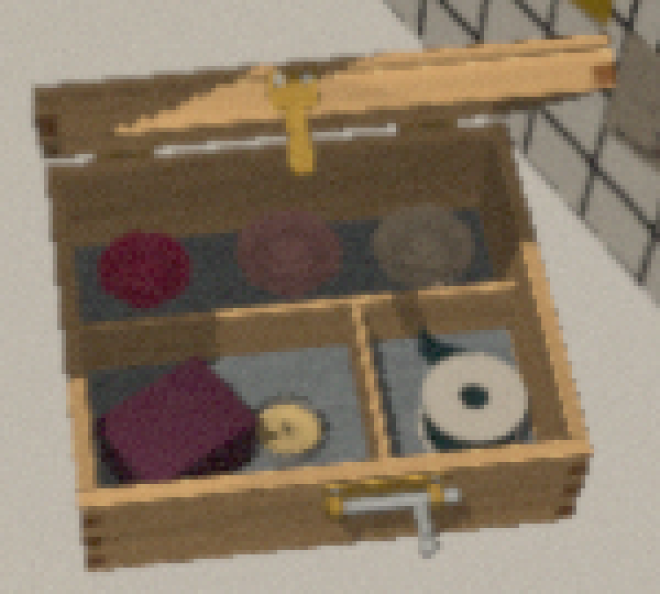

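Bolt is fully back (rod end now at the left strap, about (330,505) in the crop). Next, position the fingers behind the lid's outer face.

```bash
python3 -m pendant '[[[0.131,0.288,-0.1],[0,0,0],-1],[[0.131,0.288,-0.1],[0,0,0],-1],[[0.131,0.288,-0.1],[0,0,0],-1],[[0.131,0.288,-0.1],[0,0,0],-1],[[0,0,-0.37],[0,0,0],-1],[[0,0,-0.37],[0,0,0],-1],[[0,0,-0.37],[0,0,0],-1],[[0,0,-0.37],[0,0,0],-1],[[0,0,-0.37],[0,0,0],-1],[[0,0,-0.37],[0,0,0],-1]]'
python3 -m pendant '[[[-0.048,-0.106,-0.031],[0,0,0],-1],[[-0.048,-0.106,-0.031],[0,0,0],-1],[[-0.048,-0.106,-0.031],[0,0,0],-1],[[-0.048,-0.106,-0.031],[0,0,0],-1],[[-0.048,-0.106,-0.031],[0,0,0],-1],[[-0.048,-0.106,-0.031],[0,0,0],-1],[[-0.048,-0.106,-0.031],[0,0,0],-1],[[-0.048,-0.106,-0.031],[0,0,0],-1],[[-0.048,-0.106,-0.031],[0,0,0],-1],[[-0.048,-0.106,-0.031],[0,0,0],-1]]'
```

```text
time: 9.42
tool_pos: [619.1, 41.2, 249.9]
tcp_rot: [-3.142, 0.0, 1.142]
contact_force: [0.2, 0.5, 0.0]
grip_width: 0.8
finger_force: 0.0
time: 10.25
tool_pos: [604.5, 9.3, 241.3]
tcp_rot: [3.141, -0.0, 1.143]
contact_force: [1.2, 1.7, 0.4]
grip_width: 0.2
finger_force: 0.9
```

```bash
python3 -m pendant '[[[-0.078,-0.172,-0.172],[0,0,0],-1],[[-0.078,-0.172,-0.172],[0,0,0],-1],[[-0.078,-0.172,-0.172],[0,0,0],-1],[[-0.078,-0.172,-0.172],[0,0,0],-1],[[-0.078,-0.172,-0.172],[0,0,0],-1],[[-0.062,-0.137,-0.206],[0,0,0],-1],[[-0.062,-0.137,-0.206],[0,0,0],-1],[[-0.062,-0.137,-0.206],[0,0,0],-1],[[-0.062,-0.137,-0.206],[0,0,0],-1],[[-0.062,-0.137,-0.206],[0,0,0],-1]]'
```

```text
time: 11.08
tool_pos: [583.5, -37.0, 183.9]
tcp_rot: [-3.141, -0.0, 1.143]
contact_force: [1.4, 1.0, 0.6]
grip_width: 0.5
finger_force: 0.6
```

```bash
python3 -m pendant '[[[-0.044,-0.096,-0.231],[0,0,0],-1],[[-0.044,-0.096,-0.231],[0,0,0],-1],[[-0.044,-0.096,-0.231],[0,0,0],-1],[[-0.044,-0.096,-0.231],[0,0,0],-1],[[-0.044,-0.096,-0.231],[0,0,0],-1],[[-0.02,-0.044,-0.185],[0,0,0],-1],[[-0.02,-0.044,-0.185],[0,0,0],-1],[[-0.02,-0.044,-0.185],[0,0,0],-1],[[-0.02,-0.044,-0.185],[0,0,0],-1],[[-0.02,-0.044,-0.185],[0,0,0],-1]]'
```

```text
time: 11.92
tool_pos: [574.1, -57.7, 121.7]
tcp_rot: [3.141, -0.0, 1.143]
contact_force: [0.2, 0.8, 1.4]
grip_width: 0.6
finger_force: 0.5
```

Now the final slow press: about 12 mm down to the shut stop.

```bash
python3 -m pendant '[[[-0.005,-0.01,-0.05],[0,0,0],-1],[[-0.005,-0.01,-0.05],[0,0,0],-1],[[-0.005,-0.01,-0.05],[0,0,0],-1],[[-0.005,-0.01,-0.05],[0,0,0],-1],[[0,0,-0.04],[0,0,0],-1],[[0,0,-0.04],[0,0,0],-1],[[0,0,-0.04],[0,0,0],-1],[[0,0,-0.04],[0,0,0],-1],[[0,0,0],[0,0,0],-1],[[0,0,0],[0,0,0],-1]]'
```

```text
time: 12.75
tool_pos: [573.6, -59.1, 112.2]
tcp_rot: [3.141, 0.0, 1.143]
contact_force: [-3.6, -0.6, 5.3]
grip_width: -0.1
finger_force: 3.1
```

```bash
python3 -m pendant '[[[0,0,-0.04],[0,0,0],-1],[[0,0,-0.04],[0,0,0],-1],[[0,0,-0.04],[0,0,0],-1],[[0,0,-0.03],[0,0,0],-1],[[0,0,0],[0,0,0],-1],[[0,0,0],[0,0,0],-1],[[0,0,0],[0,0,0],-1],[[0,0,0],[0,0,0],-1],[[0,0,0],[0,0,0],-1],[[0,0,0],[0,0,0],-1]]'
```

```text
time: 13.58
tool_pos: [573.7, -59.2, 111.7]
tcp_rot: [3.138, -0.0, 1.143]
contact_force: [-13.3, 1.3, 34.4]
grip_width: 0.5
finger_force: 17.2
```

```bash
python3 -m pendant '[[[0,0,1],[0,0,0],-1],[[0,0,1],[0,0,0],-1],[[0.155,-0.397,0],[0.19,-0.086,0],-1],[[0.155,-0.397,0],[0.19,-0.086,0],-1],[[0.155,-0.397,0],[0.19,-0.086,0],-1],[[0.155,-0.397,0],[0.19,-0.086,0],-1],[[0.155,-0.397,0],[0.19,-0.086,0],-1],[[0.155,-0.397,0],[0.19,-0.086,0],-1],[[0.155,-0.397,0],[0.19,-0.086,0],-1],[[0.155,-0.397,0],[0.19,-0.086,0],-1]]'
python3 - <<'E'
from plant import bot
import cv2
cv2.imwrite("pics/w3.png",bot.capture("wrist"))
E
```

```text
time: 14.42
tool_pos: [610.9, -154.8, 166.8]
tcp_rot: [-3.141, -0.201, 1.143]
contact_force: [-0.1, 0.5, 0.5]
grip_width: 0.4
finger_force: 0.0
```

View pics/w3.png

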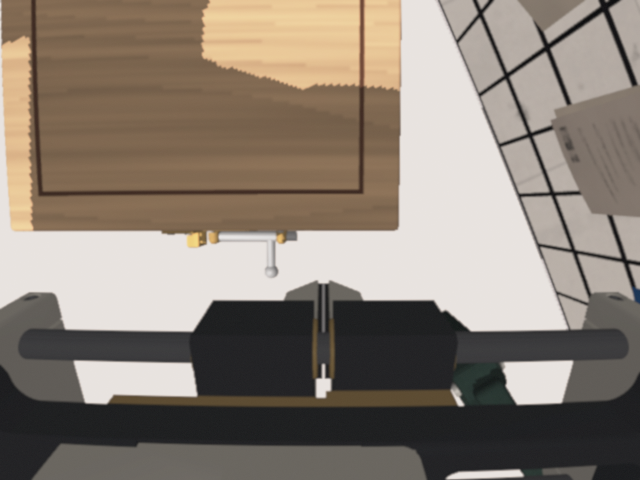

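The lid is shut with the bolt still back; the loop at (194,240) lines up with the rod, ball at (270,271), and the fingers are clear to its right. Lowering beside it.

```bash
python3 -m pendant '[[[0,0,-0.5],[0,0,0],-1],[[0,0,-0.5],[0,0,0],-1],[[0,0,-0.5],[0,0,0],-1],[[0,0,-0.5],[0,0,0],-1],[[0,0,-0.4],[0,0,0],-1],[[0,0,-0.4],[0,0,0],-1],[[0,0,-0.4],[0,0,0],-1],[[0,0,-0.3],[0,0,0],-1],[[0,0,-0.25],[0,0,0],-1],[[0,0,0],[0,0,0],-1]]'
```

```text
time: 15.3
tool_pos: [609.9, -153.8, 52.7]
tcp_rot: [-3.138, -0.2, 1.142]
contact_force: [-0.4, 0.2, -0.6]
grip_width: 0.3
finger_force: 0.0
```

```bash
python3 -m pendant '[[[-0.091,0.041,0],[0,0,0],-1],[[-0.091,0.041,0],[0,0,0],-1],[[-0.091,0.041,0],[0,0,0],-1],[[-0.091,0.041,0],[0,0,0],-1],[[-0.091,0.041,0],[0,0,0],-1],[[-0.091,0.041,0],[0,0,0],-1],[[-0.091,0.041,0],[0,0,0],-1],[[-0.091,0.041,0],[0,0,0],-1],[[-0.091,0.041,0],[0,0,0],-1],[[-0.091,0.041,0],[0,0,0],-1]]'
python3 -m pendant '[[[-0.036,0.0165,0],[0,0,0],-1],[[-0.036,0.0165,0],[0,0,0],-1],[[-0.036,0.0165,0],[0,0,0],-1],[[-0.036,0.0165,0],[0,0,0],-1],[[-0.036,0.0165,0],[0,0,0],-1],[[-0.036,0.0165,0],[0,0,0],-1],[[-0.036,0.0165,0],[0,0,0],-1],[[-0.036,0.0165,0],[0,0,0],-1],[[0,0,0],[0,0,0],-1],[[0,0,0],[0,0,0],-1]]'
```

```text
time: 16.13
tool_pos: [583.4, -142.0, 54.7]
tcp_rot: [3.141, -0.2, 1.143]
contact_force: [1.1, -1.0, 1.2]
grip_width: 0.1
finger_force: 0.8
time: 16.97
tool_pos: [574.5, -137.8, 54.3]
tcp_rot: [-3.141, -0.2, 1.143]
contact_force: [0.3, 0.0, 0.7]
grip_width: 0.6
finger_force: 0.5
```

```bash
python3 -m pendant '[[[-0.03,0.014,0],[0,0,0],-1],[[-0.03,0.014,0],[0,0,0],-1],[[-0.03,0.014,0],[0,0,0],-1],[[-0.03,0.014,0],[0,0,0],-1],[[-0.03,0.014,0],[0,0,0],-1],[[0,0,0],[0,0,0],-1],[[0,0,0],[0,0,0],-1],[[0,0,0],[0,0,0],-1],[[0,0,0],[0,0,0],-1],[[0,0,0],[0,0,0],-1]]'
```

```text
time: 17.8
tool_pos: [571.1, -136.4, 54.6]
tcp_rot: [3.14, -0.2, 1.143]
contact_force: [3.8, -1.6, -1.0]
grip_width: 0.6
finger_force: 2.5
```

```bash
python3 -m pendant '[[[-0.03,0.014,0],[0,0,0],-1],[[-0.03,0.014,0],[0,0,0],-1],[[-0.03,0.014,0],[0,0,0],-1],[[-0.03,0.014,0],[0,0,0],-1],[[0,0,0],[0,0,0],-1],[[0,0,0],[0,0,0],-1],[[0,0,0],[0,0,0],-1],[[0,0,0],[0,0,0],-1],[[0,0,0],[0,0,0],-1],[[0,0,0],[0,0,0],-1]]'
```

```text
time: 18.63
tool_pos: [570.4, -136.4, 55.3]
tcp_rot: [3.132, -0.199, 1.143]
contact_force: [13.9, -5.8, -6.4]
grip_width: 0.3
finger_force: 7.1
```

```bash
python3 -m pendant '[[[0.091,-0.041,0],[0,0,0],-1],[[0.091,-0.041,0],[0,0,0],-1],[[0.091,-0.041,0],[0,0,0],-1],[[0.091,-0.041,0],[0,0,0],-1],[[0.091,-0.041,0],[0,0,0],-1],[[0,-0.1,0.8],[0,0,0],-1],[[0,-0.1,0.8],[0,0,0],-1],[[0,-0.1,0.8],[0,0,0],-1],[[0,-0.1,0.8],[0,0,0],-1],[[0,-0.1,0.8],[0,0,0],-1]]'
python3 - <<'E'
from plant import bot
import cv2
cv2.imwrite("pics/w4.png",bot.capture("wrist"))
E
```

```text
time: 19.47
tool_pos: [579.9, -155.2, 175.4]
tcp_rot: [-3.14, -0.2, 1.143]
contact_force: [0.8, -0.7, -0.3]
grip_width: 0.4
finger_force: 0.0
```

View pics/w4.png

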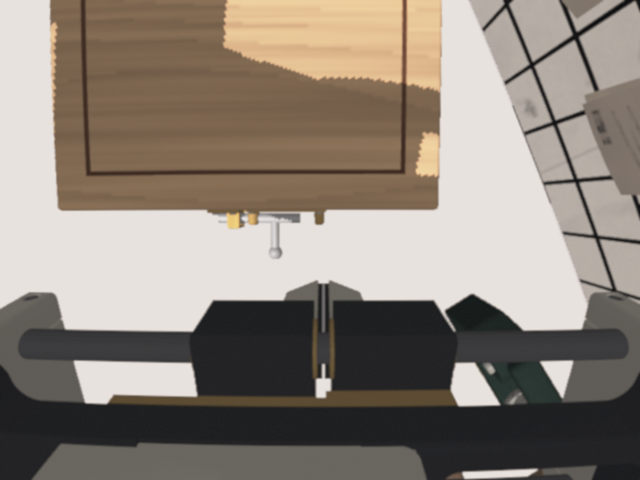

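The rod now passes through the loop (end at (220,218), loop at (234,220)). The knob has moved about 25 mm, up against its stop, the lid is shut and the arm is clear.

```bash
python3 -c "
from plant import bot
print(bot.close_job())"
```

```text
the job is handed in; nothing more can be done
None
```

I drew the bolt back, pushed the lid shut slowly, then pushed the bolt home through the loop and handed the job in at about 19.5 s. The last wrist picture shows the lid locked and the arm clear, but hand-in returned no verdict, and I took no final picture of the gifts or the things round the box.

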